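# Free a stuck mould core with alternating mallet taps

### The arm

A 6-joint arm with a two-finger parallel gripper is mounted at the origin on a cart in front of the work surface, level with it; the furniture and walls round the work are solid. World frame = base frame: x ahead of the robot, y to its left, z up, the work surface at z = 0. Lengths are in m, angles in rad, forces in N, time in s.
With the tool pointing down it reaches from about 0.35 to 0.725 m from the base axis. Payload 4.3 kg.
Tool frame: the origin (TCP) lies at the very end of the fingers, on their centre line; the grasp point (between the pads) lies hold_point_z behind it (hold_point_z is the distance from the TCP to the grasp point, in m); y points along the fingers, z is the direction in which the jaws open and shut, and the axes are right-handed (so a half turn about y gives the same grasp; the last joint's range is limited). The gripper opens to 85 mm and grips with 20 to 120 N. Pads are 22 mm wide; open, the fingers measure 114 mm over their backs; the gripper's body (76 mm by 85 mm) begins 54 mm behind the grasp point. The pads swing forward as they close: fully open they stand 13 mm farther back than shut.
Start: joints at [1.112, 0.377, 0.081, 1.274, 0, 1.46], TCP at [0.197, 0.54, 0.231] pointing down, gripper open.
Joint ranges: [-2.72, 2.72], [-0.84, 1.66], [-1.02, 1.22], [-1.77, 2.12], [-1.37, 1.28], [-3.14, 3.14]. Speed limits (rad/s): [2.57, 2.57, 3.14, 3.14, 3.14, 3.14].

### API

Orientations are given as [roll, pitch, yaw] about the fixed x, y, z axes, in that order (R = Rz(yaw) Ry(pitch) Rx(roll)).
In Python, from cell import * gives the robot as it stands.
- The arm moves only by the tool jog_arm, never from a script. Its argument "commands" is a list of rows, each a list of 3 entries, a list of its own where there are three numbers: the shift along the tool's x, y, z in m, then the turn, a rotation vector about the tool's x, y, z in rad, then the opening in per cent of the stroke, from 0 (shut) to 100 (fully open). A call has 1 to 12 rows; each row shifts and turns the commanded pose from where the row before left it, along the tool's axes as they then stand; what a row does not reach is not made up. A row lasts 1/12 s, in which the tool goes at most 41.7 mm and 7.16 degrees, less where a joint would pass 70% of its speed; a pose out of reach is approached as far as the arm can. A call is refused whole if a number of a shift passes 0.0417 or a number of a turn 0.125, either way. A call with a gripper value outside its range is refused whole. The fingers move at their own pace and stop on an object; the grip force is fixed at half the most. Time passes only in rows, so rows that do not move let the fingers close. It gives the time, the measured TCP pose, the force and the opening at its end, in the units of the state.
- get_state(): the state, without advancing time (a new reading comes with each control period).
- read_camera(name): name is "scene" or "top" or "wrist"; returns the picture (480x640x3 uint8, blue, green, red); there is no depth.
- calibration(name): a dict with "intrinsics" (3x3 intrinsics, pixels), "k1" (the pictures are not rectified: a ray, as slopes to the right and down, at radius r is drawn at 1 + k1 r^2 times it, then the intrinsics apply), "xyz" and "attitude" of the camera in the world; the wrist camera has in their place "tool_from_camera" (4x4, takes a point from camera to tool coordinates, whose origin is the TCP and whose axes are the tool frame's). Camera axes: x right, y down, z forward; pixel columns grow to the right and rows downward; lengths in m; the calibration is good to about 2 mm. A picture is of the moment at which its call begins: read the wrist's pose just before it. calibration takes no time and is no camera call.
- job_done(): hands the job in, once; it reports no verdict.
The state is a dict: "time_s": time; "qpos": joint angles; "joint_velocities": joint speeds; "joint_efforts": joint torques, N m; "tcp_pos": TCP position; "orientation": TCP orientation; "ft_force": force on the tool from outside, world axes, zero at the start; "wrist_torque": the same for the moment, N m; "gripper_width": finger opening in m.
Only numpy, scipy, OpenCV 4.12 (cv2) and the standard library are available. Lean on these libraries where they do the work, as an engineer would, in place of code of your own. Each camera call takes 0.05 s, during which the arm holds its last target. There are 200 camera calls.

### The job

The core of the small metal specimen mould has jammed with its collar standing off the frame. Take the round mallet and knock the core down with light taps of the mallet's flat face on the two knock pads, one end and then the other in turn, until the core is fully down, level, with its collar flat on the frame; never hit hard, and do not push the core with the gripper. Then stand the mallet upright on the worktop again, clear of the mould, let go of it, and leave the jar, the beaker and the timer where they are.

Things in the scene. Friction and masses are not known exactly. Their poses are not given: they have to be found in the camera images.
- mould: Specimen mould, fixed to the worktop: aluminium base plate 100 x 200 x 10 mm (x, y, z of the mould), on it a hollow steel frame 66 x 176 mm whose top is 60 mm above the worktop. Origin at the centre of the underside, z up, y along its length (left end at +y). Its place and yaw vary. In its slot hangs the core, whose collar starts up to about 11 mm above the frame and usually askew.
- pad_left (a point): Centre of the top of the left knock pad (mould's +y end): dark rubber disc, 34 mm across, 12 mm tall, 60 mm from the bar's middle. 92 mm above the worktop when fully down. About 14 N on a pad moves its end down, by up to about 11 mm, and the other end up about half as much; then the core is fully askew and this end holds (to about 60 N) until the other has been tapped.
- pad_right (a point): The same for the right knock pad (mould's -y end, 60 mm from the middle); 92 mm above the worktop when fully down. Each full tap leaves the middle of the core about 2.5 mm lower, less towards the end, when one side of the collar already rests on the frame. Pressing over about 26 N on a pad whose side of the collar is already down lifts the other side.
- mallet_mid (a point): Half-way up the mallet's axis, 62.5 mm above its face. The loose mallet (about 0.28 kg, 125 mm tall) stands upright on its flat striking face, 50 mm in diameter: white round head 54 mm in diameter, 55 mm tall, above it a straight round wooden handle 27 mm in diameter from 55 to 125 mm above the face. z points along the handle, away from the face.
- mallet: The same mallet; origin at the centre of its striking face, z along the handle.
- core_mid (a point): Middle of the underside of the core's collar (62 x 50 x 6 mm), on it a crossbar 36 x 166 x 14 mm along the mould's y with the knock pads, all one rigid piece. 60 mm above the worktop when fully down. It only slides up and down and tilts about the mould's x, at most 0.07 rad either way. Pushed on the middle it holds up to about 60 N; over 55 N between mallet and core, even briefly, counts as hitting hard.
- core: The core as a whole; this origin lies 18 mm to the left (mould's +y) of point core_mid, axes as the mould's when level.
- jar_grey: Bystander: white jar with a grey lid, 49 mm in diameter, 40 mm tall; origin at the centre of its underside.
- beaker: Bystander: small glass beaker, 61 mm in diameter, 73 mm tall; origin at the centre of its underside.
- timer: Bystander: white kitchen-type timer lying flat, 56 x 66 x 16 mm; origin at the centre of its underside.
Things that resemble listed ones, but are neither listed nor needed, are in the scene too. Leave any red look-alike of the mallet alone.

How it is judged:
By the outcome, as a careful person would: the job done as asked, in the order asked, and still so for the second after the job is handed in, with the robot touching nothing.
It also fails if it takes over 72 s, if anything falls off the work surface, if the arm or the gripper's body presses on something with over 40 N, if the wrist force passes 120 N, or if a joint passes its speed limit or range.

## Working session

There is one attempt and no reset: what is moved stays moved. The work goes in short steps, Python scripts to look and compute and a tool call to move; the robot and the scene stay as the last step left them, time stands still between calls to the robot, and variables do not carry over. Pictures are saved under pics/ and viewed, about 8 in all and at most 12, crops included, and the job is handed in when it is done.

Besides the shell and the picture viewer there is one more tool, called after "Emit:" as name([rows], argument=value, ...), one row to a line, values as JSON. jog_arm: Moves the arm, as the interface text tells. Its arguments: {"type":"object","properties":{"commands":{"type":"array"}},"required":["commands"]}

```bash
ls; mkdir -p pics
cat > h.py <<'E'
from cell import *
import numpy as np, cv2
from scipy.spatial.transform import Rotation as Ro
def cam(n):
    c=calibration(n)
    return c
E
python3 - <<'E'
from h import *
s=get_state(); print(s)
for n in("scene","top","wrist"):
    print(n,calibration(n))
print({k:v for k,v in globals().items() if k=='hold_point_z'})
a=read_camera("scene");b=read_camera("top")
cv2.imwrite("pics/scene.png",a);cv2.imwrite("pics/top.png",b)
E
```

```text
pics
{'time_s': 0.0, 'qpos': array([1.11166364e+00, 3.78069528e-01, 7.95917484e-02, 1.27442712e+00,
       7.16991689e-06, 1.46049759e+00]), 'joint_velocities': array([ 0.0007931 ,  0.00129128, -0.0009843 , -0.0012266 ,  0.00114526,
       -0.00044253]), 'joint_efforts': array([ 1.46476410e-03, -4.63605773e+01,  2.69874269e+01,  2.09892198e-02,
        1.09739303e-04, -4.28196699e-06]), 'tcp_pos': array([0.1962222 , 0.53975379, 0.23034399]), 'orientation': array([-1.57289130e+00,  2.39227834e-04, -3.48834203e-01]), 'ft_force': array([-0.04061944,  1.10880288,  0.24168734]), 'wrist_torque': array([-0.02024965, -0.00045348,  0.00462314]), 'gripper_width': 0.08534281575866981}
scene {'intrinsics': array([[590.6871243 ,   0.        , 319.71768617],
       [  0.        , 590.6871243 , 234.37144997],
       [  0.        ,   0.        ,   1.        ]]), 'k1': -0.0343790444353545, 'xyz': array([-0.13384492, -0.6686469 ,  0.78933429]), 'attitude': array([-2.19339236,  0.00642628, -0.76190015])}
top {'intrinsics': array([[577.78899683,   0.        , 315.23650359],
       [  0.        , 577.78899683, 239.86124234],
       [  0.        ,   0.        ,   1.        ]]), 'k1': -0.17343917386393573, 'xyz': array([0.20231525, 0.03975678, 1.57115553]), 'attitude': array([-2.93198995e+00,  1.28229489e-03, -1.62929079e+00])}
wrist {'intrinsics': array([[421.65448118,   0.        , 311.09492685],
       [  0.        , 421.65448118, 234.7239253 ],
       [  0.        ,   0.        ,   1.        ]]), 'k1': -0.08597729591573187, 'tool_from_camera': array([[ 1.62443848e-03,  9.64150519e-01,  2.65350970e-01,
        -6.69268384e-02],
       [ 7.62471068e-04, -2.65352437e-01,  9.64151183e-01,
        -1.44007539e-01],
       [ 9.99998390e-01, -1.36388184e-03, -1.16618558e-03,
         1.32466337e-04],
       [ 0.00000000e+00,  0.00000000e+00,  0.00000000e+00,
         1.00000000e+00]])}
{'hold_point_z': 0.0187}
```

View pics/scene.png

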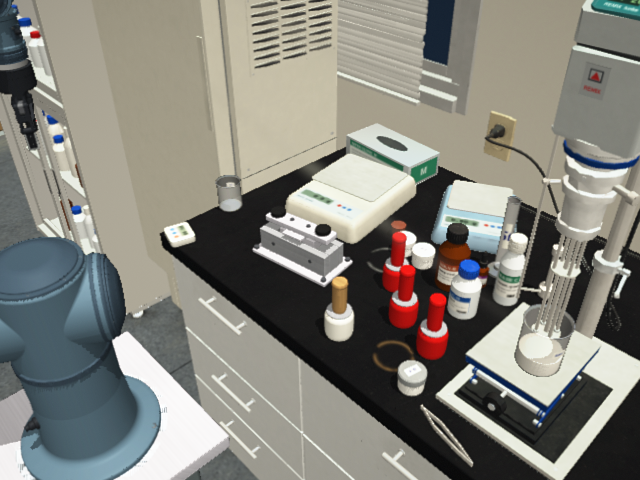

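View pics/top.png

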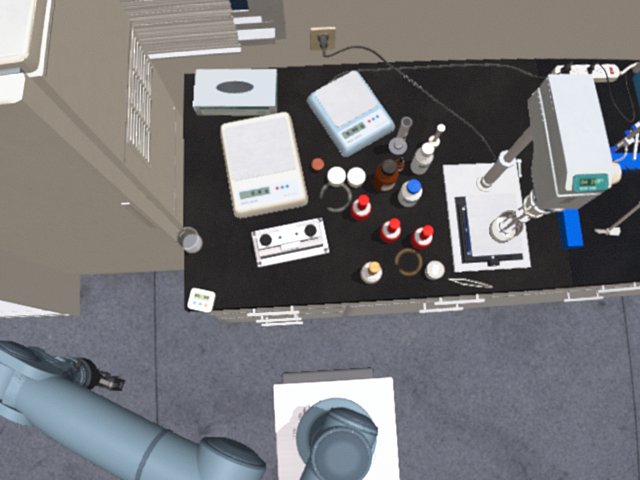

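The scene view shows the white mallet (head ~(339,320), handle top ~(341,283)) and the mould with pads at ~(279,211) and ~(322,231). In the top view the mallet is at ~(372,271) and the pads at ~(265,239) and ~(308,235). The red ones are look-alikes.

```bash
cat >> h.py <<'E'
def pose(n,s=None):
    c=calibration(n)
    if n=="wrist":
        s=s or get_state(); R=Ro.from_euler('xyz',s['orientation']).as_matrix(); T=c['tool_from_camera']
        return c,R@T[:3,:3],R@T[:3,3]+s['tcp_pos']
    return c,Ro.from_euler('xyz',c['attitude']).as_matrix(),np.array(c['xyz'])
def rays(n,px,P=None):
    c,R,t=P or pose(n); K=c['intrinsics']; px=np.atleast_2d(px).astype(float)
    d=(px-[K[0,2],K[1,2]])/K[0,0]; u=d.copy()
    for _ in range(20): u=d/(1+c['k1']*(u**2).sum(1,keepdims=True))
    return t,(R@np.c_[u,np.ones(len(u))].T).T
def cast(n,px,z,P=None):
    t,r=rays(n,px,P); return t+r*((z-t[2])/r[:,2:])
def proj(n,X,P=None):
    c,R,t=P or pose(n); q=(np.atleast_2d(X)-t)@R; u=q[:,:2]/q[:,2:]; u=u*(1+c['k1']*(u**2).sum(1,keepdims=True))
    return u*c['intrinsics'][0,0]+c['intrinsics'][:2,2]
def tri(n1,p1,n2,p2):
    (a,r),(b,q)=rays(n1,p1),rays(n2,p2); r,q=r[0],q[0]
    k=np.linalg.lstsq(np.c_[r,-q],b-a,rcond=None)[0]; A,B=a+r*k[0],b+q*k[1]; return (A+B)/2,np.linalg.norm(A-B)
def blobs(m,lo=20):
    n,l,s,c=cv2.connectedComponentsWithStats(m.astype(np.uint8)); return [(c[i].round(1),s[i].tolist()) for i in range(1,n) if s[i][4]>=lo]
E
python3 - <<'E'
from h import *
a=cv2.imread("pics/scene.png");b=cv2.imread("pics/top.png")
for n,im,(x0,x1,y0,y1),(mx0,mx1,my0,my1) in(("scene",a,(255,345,200,285),(320,360,270,345)),("top",b,(245,335,215,270),(355,390,255,290))):
    g=im.max(2); h=cv2.cvtColor(im,cv2.COLOR_BGR2HSV)
    m=np.zeros(g.shape,bool);m[y0:y1,x0:x1]=g[y0:y1,x0:x1]<70
    print(n,"dark",[q for q in blobs(m,30)])
    m[:]=0;m[y0:y1,x0:x1]=g[y0:y1,x0:x1]>100
    cs=max(cv2.findContours(m.astype(np.uint8),0,1)[0],key=cv2.contourArea)
    print("mould",cv2.minAreaRect(cs), cv2.approxPolyDP(cv2.convexHull(cs),3,True)[:,0].tolist())
    w=np.zeros(g.shape,bool);sl=np.s_[my0:my1,mx0:mx1]
    w[sl]=(h[...,1][sl]>90)&(g[sl]>90)&(h[...,0][sl]>8)&(h[...,0][sl]<30); print("wood",blobs(w,10))
    w[:]=0;w[sl]=(h[...,1][sl]<90)&(g[sl]>110); print("white",blobs(w,10))
def th(n,p,z): print(n,p,cast(n,p,z).round(4))
E
python3 - <<'E'
import cv2,numpy as np
a=cv2.imread("pics/scene.png")[195:350,245:365];b=cv2.imread("pics/top.png")[210:295,240:395]
A=cv2.resize(a,None,fx=3.2,fy=3.2,interpolation=2);B=cv2.resize(b,None,fx=2.6,fy=2.6,interpolation=2)
c=np.zeros((500,800,3),np.uint8);c[:A.shape[0],:A.shape[1]]=A;c[:B.shape[0],390:390+B.shape[1]]=B
cv2.imwrite("pics/crop.png",c)
E
```

```text
scene dark [(array([266.6, 213.5]), [255, 200, 31, 45, 697]), (array([322.6, 229.6]), [315, 224, 16, 12, 150]), (array([342.3, 245.9]), [336, 238, 9, 18, 36]), (array([275.8, 273.8]), [255, 253, 63, 32, 1024])]
mould ((299.5, 242.0), (84.0, 89.0), 90.0) [[344, 200], [344, 284], [319, 284], [255, 252], [266, 214], [286, 200]]
wood [(array([339.3, 294. ]), [332, 276, 16, 38, 510])]
white [(array([328.8, 275.9]), [320, 270, 24, 17, 205]), (array([338.9, 323.3]), [325, 303, 29, 39, 848])]
top dark [(array([289.5, 242.4]), [245, 215, 90, 55, 2125]), (array([310.1, 230.2]), [305, 226, 11, 10, 83]), (array([265.3, 239.6]), [260, 235, 11, 10, 83])]
mould ((289.7890930175781, 241.71652221679688), (37.23255157470703, 73.9652099609375), 78.46537780761719) [[322, 219], [328, 252], [257, 266], [251, 232]]
wood [(array([373.8, 267. ]), [369, 261, 12, 14, 117])]
white [(array([370.1, 273.9]), [361, 262, 21, 21, 253])]
```

View pics/crop.png

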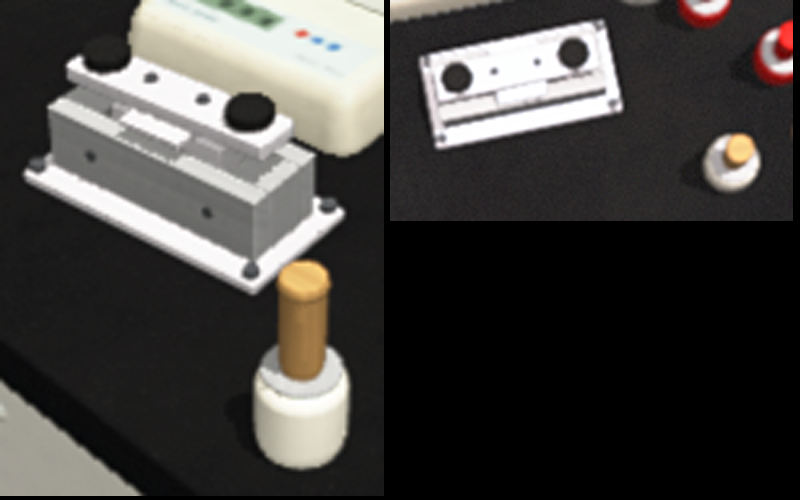

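Run:
```python
from h import *
print("plate",cast("top",[[322,219],[328,252],[257,266],[251,232]],.01).round(4))
q=cast("top",[[322,219],[328,252],[257,266],[251,232]],.01)
print(q.mean(0),np.linalg.norm(q-np.roll(q,1,0),axis=1), "yaw",np.arctan2(-(q[3]-q[0])[0],(q[3]-q[0])[1]),np.arctan2(-(q[2]-q[1])[0],(q[2]-q[1])[1]))
print("scene plate near", cast("scene",[[245+255/3.2,195+292/3.2],[245+25/3.2,195+175/3.2],[245+344/3.2,195+212/3.2]],.01).round(4))
for n,p,t in(("R",[322.8,228.6],[310.1,230.2]),("L",[277.9,211.2],[265.3,239.6]),("M",[340,282.2],[374,266.2])):
    print(n,tri("scene",p,"top",t), cast("top",t,.125 if n=="M" else .1),cast("scene",p,.125 if n=="M" else .1))
print("head", cast("top",[370.1,273.9],.05))
```

```text
plate [[ 5.921e-01  1.000e-04  1.000e-02]
 [ 4.978e-01 -1.070e-02  1.000e-02]
 [ 4.702e-01  1.860e-01  1.000e-02]
 [ 5.667e-01  1.991e-01  1.000e-02]]
[0.53172003 0.09362797 0.01      ] [0.2006559  0.09493092 0.1986868  0.09741382] yaw 0.12703565838149952 0.13956091683328853
scene plate near [[ 0.4954 -0.0164  0.01  ]
 [ 0.4673  0.1807  0.01  ]
 [ 0.5943  0.0008  0.01  ]]
R (array([0.54040579, 0.03529943, 0.10395078]), np.float64(0.00018920053172937642)) [[0.54139547 0.03523235 0.1       ]] [[0.54419963 0.03939435 0.1       ]]
L (array([0.52292634, 0.1538265 , 0.09813366]), np.float64(0.001555933222807303)) [[0.52318681 0.15326791 0.1       ]] [[0.52040862 0.15189946 0.1       ]]
M (array([ 0.4323611 , -0.12122526,  0.12192809]), np.float64(0.0015408671607264677)) [[ 0.43250398 -0.12134858  0.125     ]] [[ 0.42902544 -0.1234178   0.125     ]]
head [[ 0.42434414 -0.11768256  0.05      ]]
```

Pads come out at about z = 0.104 (right) and 0.098 (left), and the handle top at about z = 0.122, which agrees with the sizes given. The mould yaw is about 0.14. I'll turn the tool to that yaw and go above the mallet.

Emit:
jog_arm([
  [[0,0,0],[0,-0.122,0],100],
  [[0,0,0],[0,-0.122,0],100],
  [[0,0,0],[0,-0.122,0],100],
  [[0,0,0],[0,-0.122,0],100],
  [[0.02,0,-0.03],[0,0,0],100],
  [[0.02,0,-0.03],[0,0,0],100],
  [[0.02,0,-0.03],[0,0,0],100],
  [[0.02,0,-0.03],[0,0,0],100],
  [[0.02,0,-0.03],[0,0,0],100],
  [[0.02,0,-0.03],[0,0,0],100],
  [[0.02,0,-0.03],[0,0,0],100],
])

```text
time_s: 1.02
tcp_pos: [0.3648, 0.3502, 0.2309]
orientation: [-1.571, 0.001, 0.139]
ft_force: [0.7, 0.1, 0.1]
gripper_width: 0.0855
```

Emit:
jog_arm([
  [[0,0,-0.039],[0,0,0],100],
  [[0,0,-0.039],[0,0,0],100],
  [[0,0,-0.039],[0,0,0],100],
  [[0,0,-0.039],[0,0,0],100],
  [[0,0,-0.039],[0,0,0],100],
  [[0,0,-0.039],[0,0,0],100],
  [[0,0,-0.039],[0,0,0],100],
  [[0,0,-0.039],[0,0,0],100],
  [[0,0,-0.039],[0,0,0],100],
  [[0,0,-0.039],[0,0,0],100],
  [[0,0,-0.01],[0,0,0],100],
  [[0,0,0],[0,0,0],100],
])

```text
time_s: 2.02
tcp_pos: [0.42, -0.0466, 0.231]
orientation: [-1.571, 0.0, 0.134]
ft_force: [0.4, -0.2, -0.6]
gripper_width: 0.0857
```

Run:
```python
from h import *
s=get_state();P=pose("wrist",s); im=read_camera("wrist"); cv2.imwrite("pics/w1.png",im)
print(s['time_s'],s['tcp_pos'],s['orientation'],proj("wrist",[[.432,-.1215,.125]],P))
```

```text
2.0167 [ 0.41997487 -0.04664167  0.2309755 ] [-1.57093610e+00  3.12590569e-04  1.34086752e-01] [[189.211946   235.08772648]]
```

View pics/w1.png

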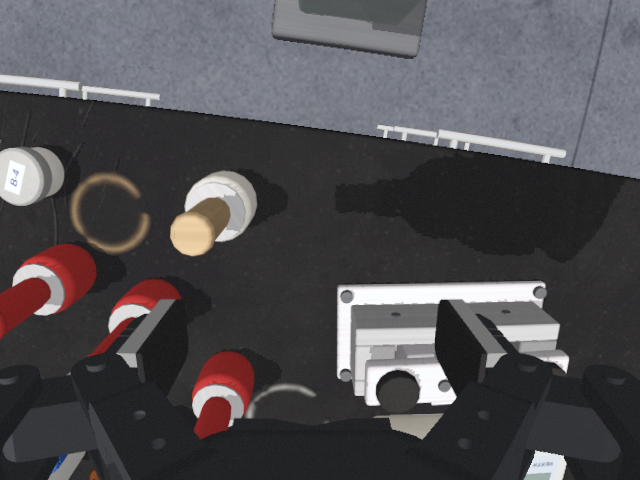

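The handle top shows at (192,236) and the prediction was (189,235), so they agree to a few mm. Next I'll refine the offset and check the clearance to the red look-alikes.

Run:
```python
from h import *
s=get_state();P=pose("wrist",s)
M=cast("wrist",[192.5,235.5],.125,P)[0];R=Ro.from_euler('xyz',s['orientation']).as_matrix()
print(M, "tool shift",(R.T@(M-s['tcp_pos'])).round(4))
im=cv2.imread("pics/w1.png");h=cv2.cvtColor(im,cv2.COLOR_BGR2HSV);m=np.zeros((480,640),bool)
m[150:270,150:270]=True
w=m&(h[...,1]>90)&(im.max(2)>170)&(h[...,0]<30)&(h[...,0]>8);print(blobs(w))
print("reds",cast("top",[[363,201],[392,225],[425,232]],.12).round(3))
```

```text
[ 0.43160785 -0.11753885  0.125     ] tool shift [ 0.0022  0.1058 -0.0737]
[]
reds [[ 0.607 -0.107  0.12 ]
 [ 0.538 -0.177  0.12 ]
 [ 0.515 -0.262  0.12 ]]
```

Emit:
jog_arm([
  [[0.0012,0,-0.0375],[0,0,0],100],
  [[0.0012,0,-0.0375],[0,0,0],100],
  [[0,0.035,0],[0,0,0],100],
  [[0,0.035,0],[0,0,0],100],
  [[0,0.035,0],[0,0,0],100],
  [[0,0.03,0],[0,0,0],100],
  [[0,0.02,0],[0,0,0],100],
  [[0,0,0],[0,0,0],100],
  [[0,0,0],[0,0,0],60],
  [[0,0,0],[0,0,0],45],
  [[0,0,0],[0,0,0],35],
  [[0,0,0],[0,0,0],20],
])

```text
time_s: 3.07
tcp_pos: [0.4342, -0.1185, 0.078]
orientation: [-1.572, -0.003, 0.14]
ft_force: [-0.0, -0.7, -0.1]
gripper_width: 0.0388
```

Emit:
jog_arm([
  [[0,0,0],[0,0,0],0],
  [[0,0,0],[0,0,0],0],
  [[0,0,0],[0,0,0],0],
  [[0,0,0],[0,0,0],0],
  [[0,0,0],[0,0,0],0],
  [[0,0,0],[0,0,0],0],
])

```text
time_s: 3.57
tcp_pos: [0.434, -0.119, 0.0777]
orientation: [-1.572, -0.003, 0.139]
ft_force: [-0.4, -0.6, 6.4]
gripper_width: 0.0256
```

Emit:
jog_arm([
  [[0,-0.03,0],[0,0,0],0],
  [[0,-0.035,0],[0,0,0],0],
  [[0,-0.035,0],[0,0,0],0],
  [[0,-0.03,0],[0,0,0],0],
  [[0.0254,0,0.0276],[0,0,0],0],
  [[0.0254,0,0.0276],[0,0,0],0],
  [[0.0254,0,0.0276],[0,0,0],0],
  [[0.0254,0,0.0276],[0,0,0],0],
  [[0.0254,0,0.0276],[0,0,0],0],
  [[0,0,0],[0,0,0],0],
  [[0,0,0],[0,0,0],0],
  [[0,0,0],[0,0,0],0],
])

```text
time_s: 4.57
tcp_pos: [0.5384, 0.036, 0.2057]
orientation: [-1.571, 0.002, 0.14]
ft_force: [0.8, -0.4, -3.1]
gripper_width: 0.0256
```

Run:
```python
from h import *
s=get_state();P=pose("wrist",s); im=read_camera("wrist"); a=read_camera("scene")
print(s['time_s'],s['tcp_pos'],s['orientation'],s['ft_force'],proj("wrist",[[.523,.1535,.098]],P))
out=np.zeros((480,800,3),np.uint8);out[:,:400]=cv2.resize(im[:,80:],(400,343)).shape and 0
out[:343,:400]=cv2.resize(im[:,80:],(400,343));out[:,400:]=cv2.resize(a[170:290,250:350],(400,480),interpolation=2)
cv2.imwrite("pics/w2.png",out)
cv2.imwrite("w2full.png",im)
```

```text
4.5667 [0.53844172 0.03598591 0.20571448] [-1.57080991  0.00186305  0.13957473] [ 0.81075632 -0.40515564 -3.09868612] [[499.79422915 232.86828105]]
```

View pics/w2.png

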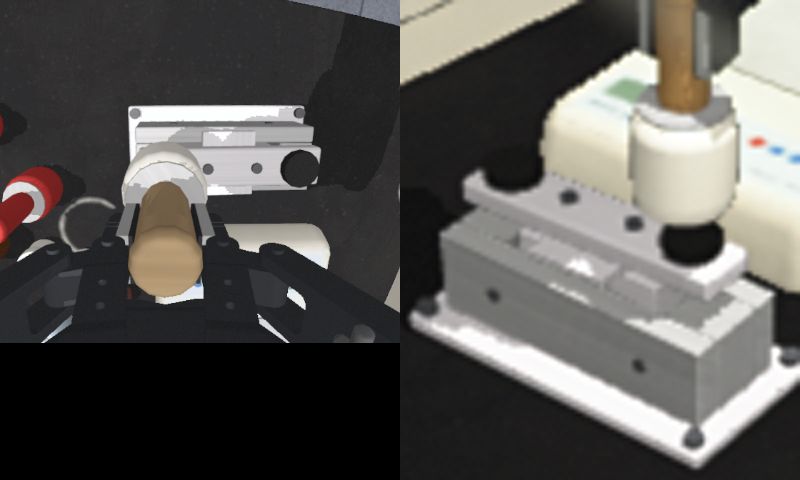

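The left pad shows where it was predicted, (500,233), and the mallet hangs over the right pad. I'll come down gently.

Emit:
jog_arm([
  [[0.002,0.006,0],[0,0,0],0],
  [[0,0.006,0],[0,0,0],0],
  [[0,0.006,0],[0,0,0],0],
  [[0,0.002,0],[0,0,0],0],
  [[0,0.002,0],[0,0,0],0],
  [[0,0.002,0],[0,0,0],0],
  [[0,0.002,0],[0,0,0],0],
])

```text
time_s: 5.25
tcp_pos: [0.5413, 0.036, 0.1814]
orientation: [-1.572, -0.001, 0.139]
ft_force: [-3.4, -1.1, 8.4]
gripper_width: 0.0257
```

Emit:
jog_arm([
  [[0,0.0015,0],[0,0,0],0],
  [[0,0.0015,0],[0,0,0],0],
])

```text
time_s: 5.42
tcp_pos: [0.5417, 0.0353, 0.1795]
orientation: [-1.574, -0.002, 0.139]
ft_force: [-4.1, -3.1, 13.2]
gripper_width: 0.0257
```

Emit:
jog_arm([
  [[0,0.0015,0],[0,0,0],0],
  [[0,0.0015,0],[0,0,0],0],
])

```text
time_s: 5.58
tcp_pos: [0.542, 0.0346, 0.1772]
orientation: [-1.576, -0.003, 0.139]
ft_force: [-4.0, -5.1, 14.4]
gripper_width: 0.0258
```

Emit:
jog_arm([
  [[0,0.0015,0],[0,0,0],0],
  [[0,0.0015,0],[0,0,0],0],
])

```text
time_s: 5.75
tcp_pos: [0.5423, 0.0337, 0.1745]
orientation: [-1.578, -0.003, 0.138]
ft_force: [-5.2, -8.0, 18.8]
gripper_width: 0.0257
```

Emit:
jog_arm([
  [[0,0.0015,0],[0,0,0],0],
  [[0,0.001,0],[0,0,0],0],
])

```text
time_s: 5.92
tcp_pos: [0.5431, 0.0333, 0.1735]
orientation: [-1.579, -0.005, 0.138]
ft_force: [-6.5, -7.1, 25.8]
gripper_width: 0.0256
```

Emit:
jog_arm([
  [[0,-0.015,0],[0,0,0],0],
  [[0,-0.015,0],[0,0,0],0],
  [[0,0,0.03],[0,0,0],0],
  [[0,0,0.03],[0,0,0],0],
  [[0,0,0.03],[0,0,0],0],
  [[0,0,0.03],[0,0,0],0],
  [[0,0,0],[0,0,0],0],
  [[0,0,0],[0,0,0],0],
])

```text
time_s: 6.58
tcp_pos: [0.5243, 0.1566, 0.1988]
orientation: [-1.571, -0.0, 0.142]
ft_force: [0.6, 0.0, -2.2]
gripper_width: 0.0256
```

```bash
cat > pads.py <<'E'
from h import *
# scene-camera height of both pads / bar from their known xy: dark blob near prediction
s=get_state();P=pose("wrist",s); im=read_camera("wrist"); 
print(s['time_s'],s['tcp_pos'].round(4),s['orientation'].round(3),s['ft_force'].round(1))
a=read_camera("scene"); out=np.zeros((480,800,3),np.uint8)
out[:343,:400]=cv2.resize(im[:,80:],(400,343));out[:,400:]=cv2.resize(a[170:290,250:350],(400,480),interpolation=2)
import sys; cv2.imwrite("pics/%s.png"%sys.argv[1],out)
E
python3 pads.py w3
```

```text
6.5833 [0.5243 0.1566 0.1988] [-1.571 -0.     0.142] [ 0.6  0.  -2.2]
```

View pics/w3.png

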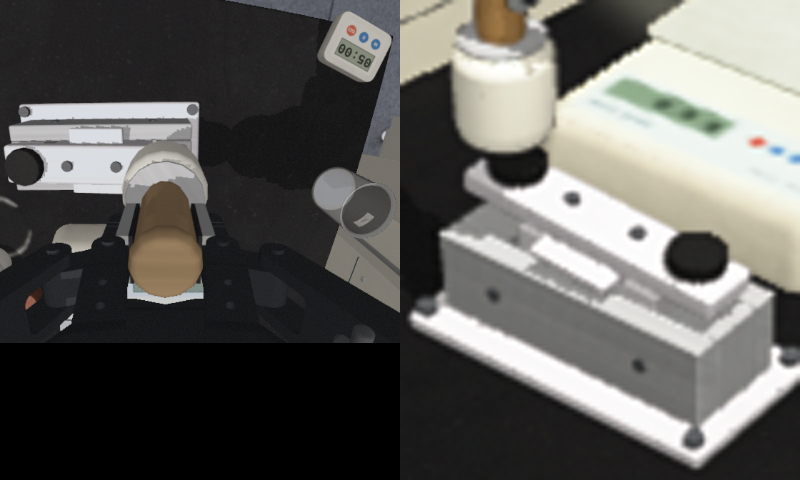

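The right end has dropped and the left end has risen. Now I'll tap the left pad.

Emit:
jog_arm([
  [[0,0.006,-0.003],[0,0,0],0],
  [[0,0.006,0],[0,0,0],0],
  [[0,0.003,0],[0,0,0],0],
  [[0,0.002,0],[0,0,0],0],
  [[0,0.002,0],[0,0,0],0],
  [[0,0.002,0],[0,0,0],0],
  [[0,0.0015,0],[0,0,0],0],
])

```text
time_s: 7.27
tcp_pos: [0.5253, 0.1529, 0.1777]
orientation: [-1.568, -0.002, 0.139]
ft_force: [-3.2, 2.7, 9.5]
gripper_width: 0.0255
```

Emit:
jog_arm([
  [[0,0.0015,0],[0,0,0],0],
  [[0,0.0015,0],[0,0,0],0],
])

```text
time_s: 7.43
tcp_pos: [0.5254, 0.1538, 0.1754]
orientation: [-1.566, -0.003, 0.139]
ft_force: [-5.3, 3.7, 14.8]
gripper_width: 0.0259
```

Emit:
jog_arm([
  [[0,0.0015,0],[0,0,0],0],
  [[0,0.0015,0],[0,0,0],0],
])

```text
time_s: 7.6
tcp_pos: [0.5253, 0.1546, 0.173]
orientation: [-1.564, -0.003, 0.14]
ft_force: [-5.6, 6.2, 15.2]
gripper_width: 0.0257
```

Emit:
jog_arm([
  [[0,0.0015,0],[0,0,0],0],
  [[0,0.0015,0],[0,0,0],0],
])

```text
time_s: 7.77
tcp_pos: [0.5255, 0.1554, 0.1706]
orientation: [-1.562, -0.004, 0.14]
ft_force: [-7.1, 8.0, 21.9]
gripper_width: 0.0258
```

Emit:
jog_arm([
  [[0,0.0013,0],[0,0,0],0],
  [[0,0.0013,0],[0,0,0],0],
])

```text
time_s: 7.93
tcp_pos: [0.5261, 0.1558, 0.1696]
orientation: [-1.562, -0.007, 0.14]
ft_force: [-8.9, 8.0, 30.1]
gripper_width: 0.0256
```

Emit:
jog_arm([
  [[0,-0.015,0],[0,0,0],0],
  [[0,-0.015,0],[0,0,0],0],
  [[0,0,-0.0297],[0,0,0],0],
  [[0,0,-0.0297],[0,0,0],0],
  [[0,0,-0.0297],[0,0,0],0],
  [[0,0,-0.0297],[0,0,0],0],
  [[0,0,0],[0,0,0],0],
  [[0,0,0],[0,0,0],0],
])

```text
time_s: 8.6
tcp_pos: [0.5414, 0.0328, 0.1942]
orientation: [-1.57, 0.001, 0.135]
ft_force: [0.1, 0.8, -2.3]
gripper_width: 0.0254
```

Emit:
jog_arm([
  [[0,0.006,0.0025],[0,0,0],0],
  [[0,0.005,0],[0,0,0],0],
  [[0,0.002,0],[0,0,0],0],
  [[0,0.002,0],[0,0,0],0],
  [[0,0.002,0],[0,0,0],0],
  [[0,0.002,0],[0,0,0],0],
])

```text
time_s: 9.1
tcp_pos: [0.5412, 0.037, 0.1769]
orientation: [-1.573, -0.001, 0.14]
ft_force: [-2.2, -2.9, 8.5]
gripper_width: 0.0256
```

Emit:
jog_arm([
  [[0,0.0015,0],[0,0,0],0],
  [[0,0.0015,0],[0,0,0],0],
])

```text
time_s: 9.27
tcp_pos: [0.5413, 0.0362, 0.1743]
orientation: [-1.575, -0.001, 0.14]
ft_force: [-4.7, -4.9, 9.3]
gripper_width: 0.0254
```

Emit:
jog_arm([
  [[0,0.0015,0],[0,0,0],0],
  [[0,0.0015,0],[0,0,0],0],
])

```text
time_s: 9.43
tcp_pos: [0.5418, 0.0354, 0.1721]
orientation: [-1.577, -0.002, 0.139]
ft_force: [-4.1, -6.5, 14.7]
gripper_width: 0.0257
```

Emit:
jog_arm([
  [[0,0.0015,0],[0,0,0],0],
  [[0,0.0015,0],[0,0,0],0],
])

```text
time_s: 9.6
tcp_pos: [0.542, 0.0346, 0.1696]
orientation: [-1.579, -0.003, 0.139]
ft_force: [-5.1, -8.8, 15.7]
gripper_width: 0.0257
```

Emit:
jog_arm([
  [[0,0.0013,0],[0,0,0],0],
  [[0,0.0013,0],[0,0,0],0],
])

```text
time_s: 9.77
tcp_pos: [0.5424, 0.0339, 0.1675]
orientation: [-1.58, -0.003, 0.139]
ft_force: [-5.7, -9.1, 22.3]
gripper_width: 0.0258
```

Emit:
jog_arm([
  [[0,-0.015,0],[0,0,0],0],
  [[0,-0.015,0],[0,0,0],0],
  [[0,0,0.0292],[0,0,0],0],
  [[0,0,0.0292],[0,0,0],0],
  [[0,0,0.0292],[0,0,0],0],
  [[0,0,0.0292],[0,0,0],0],
  [[0,0,0],[0,0,0],0],
  [[0,0,0],[0,0,0],0],
])

```text
time_s: 10.43
tcp_pos: [0.5242, 0.1545, 0.1938]
orientation: [-1.571, 0.001, 0.143]
ft_force: [0.4, -0.4, -2.8]
gripper_width: 0.0258
```

```bash
python3 pads.py w4
```

```text
10.4333 [0.5242 0.1545 0.1938] [-1.571e+00  1.000e-03  1.430e-01] [ 0.4 -0.4 -2.8]
```

View pics/w4.png

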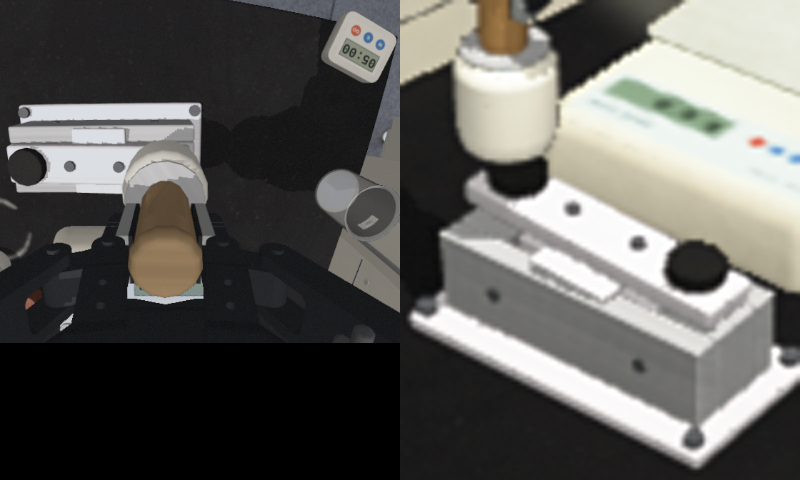

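The right end is now low and the left end is raised. Left pad next.

Emit:
jog_arm([
  [[0,0.006,-0.001],[0,0,0],0],
  [[0,0.005,0],[0,0,0],0],
  [[0,0.002,0],[0,0,0],0],
  [[0,0.002,0],[0,0,0],0],
  [[0,0.002,0],[0,0,0],0],
  [[0,0.002,0],[0,0,0],0],
])

```text
time_s: 11.03
tcp_pos: [0.5253, 0.1516, 0.1759]
orientation: [-1.57, -0.001, 0.139]
ft_force: [-2.9, -0.4, 7.3]
gripper_width: 0.0256
```

Emit:
jog_arm([
  [[0,0.0015,0],[0,0,0],0],
  [[0,0.0015,0],[0,0,0],0],
])

```text
time_s: 11.2
tcp_pos: [0.5252, 0.1522, 0.1736]
orientation: [-1.569, -0.002, 0.139]
ft_force: [-2.8, 0.6, 8.1]
gripper_width: 0.0257
```

Emit:
jog_arm([
  [[0,0.0015,0],[0,0,0],0],
  [[0,0.0015,0],[0,0,0],0],
])

```text
time_s: 11.37
tcp_pos: [0.5251, 0.153, 0.1708]
orientation: [-1.567, -0.002, 0.14]
ft_force: [-4.6, 3.0, 9.3]
gripper_width: 0.0261
```

Emit:
jog_arm([
  [[0,0.0015,0],[0,0,0],0],
  [[0,0.001,0],[0,0,0],0],
])

```text
time_s: 11.53
tcp_pos: [0.5253, 0.1537, 0.1691]
orientation: [-1.566, -0.003, 0.14]
ft_force: [-6.8, 3.9, 18.5]
gripper_width: 0.0258
```

Emit:
jog_arm([
  [[0,0.0013,0],[0,0,0],0],
  [[0,0,0],[0,0,0],0],
])

```text
time_s: 11.7
tcp_pos: [0.5254, 0.1538, 0.1691]
orientation: [-1.566, -0.004, 0.14]
ft_force: [-7.3, 3.1, 18.9]
gripper_width: 0.0259
```

Emit:
jog_arm([
  [[0,-0.015,0],[0,0,0],0],
  [[0,-0.015,0],[0,0,0],0],
  [[0,0,-0.0297],[0,0,0],0],
  [[0,0,-0.0297],[0,0,0],0],
  [[0,0,-0.0297],[0,0,0],0],
  [[0,0,-0.0297],[0,0,0],0],
  [[0,0,0],[0,0,0],0],
  [[0,0,0],[0,0,0],0],
])

```text
time_s: 12.37
tcp_pos: [0.5418, 0.0327, 0.1952]
orientation: [-1.57, -0.0, 0.136]
ft_force: [-0.7, 0.7, -1.5]
gripper_width: 0.0258
```

```bash
python3 pads.py w5
```

```text
12.3667 [0.5418 0.0327 0.1952] [-1.57  -0.     0.136] [-0.7  0.7 -1.5]
```

View pics/w5.png

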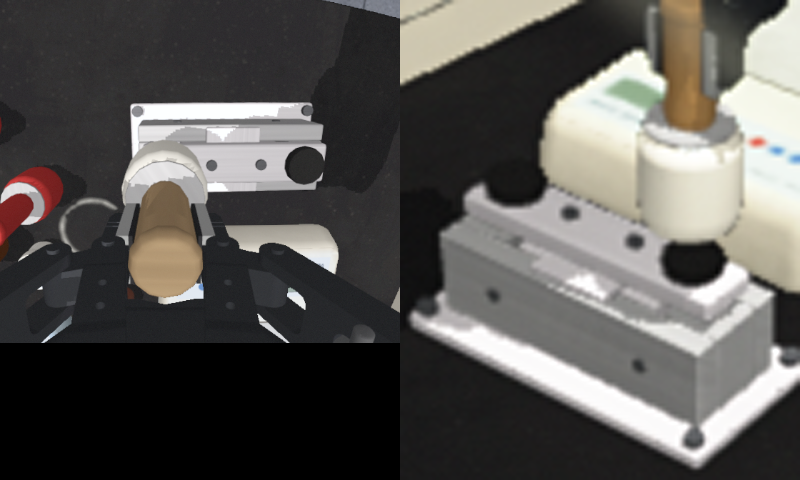

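The bar is almost level, with the right end perhaps slightly up. I'll tap right, light.

Emit:
jog_arm([
  [[0,0.006,0.0025],[0,0,0],0],
  [[0,0.006,0],[0,0,0],0],
  [[0,0.004,0],[0,0,0],0],
  [[0,0.002,0],[0,0,0],0],
  [[0,0.002,0],[0,0,0],0],
])

```text
time_s: 12.88
tcp_pos: [0.5407, 0.0371, 0.1746]
orientation: [-1.571, 0.001, 0.14]
ft_force: [-0.3, -0.7, -1.3]
gripper_width: 0.0257
```

Emit:
jog_arm([
  [[0,0.0015,0],[0,0,0],0],
  [[0,0.001,0],[0,0,0],0],
])

```text
time_s: 13.05
tcp_pos: [0.5411, 0.0367, 0.1726]
orientation: [-1.571, 0.0, 0.139]
ft_force: [0.2, -0.6, -1.8]
gripper_width: 0.0255
```

Emit:
jog_arm([
  [[0,0.0015,0],[0,0,0],0],
  [[0,0.001,0],[0,0,0],0],
])

```text
time_s: 13.22
tcp_pos: [0.5413, 0.0365, 0.1703]
orientation: [-1.571, -0.0, 0.139]
ft_force: [-0.7, 0.1, 0.7]
gripper_width: 0.0253
```

Emit:
jog_arm([
  [[0,0.001,0],[0,0,0],0],
  [[0,0.001,0],[0,0,0],0],
])

```text
time_s: 13.38
tcp_pos: [0.5417, 0.0365, 0.1699]
orientation: [-1.571, -0.002, 0.139]
ft_force: [-3.5, 0.1, 10.0]
gripper_width: 0.0256
```

Emit:
jog_arm([
  [[0,0.001,0],[0,0,0],0],
  [[0,0,0],[0,0,0],0],
])

```text
time_s: 13.55
tcp_pos: [0.5418, 0.0363, 0.1696]
orientation: [-1.572, -0.003, 0.139]
ft_force: [-4.2, -0.2, 10.2]
gripper_width: 0.0256
```

Emit:
jog_arm([
  [[0,0.001,0],[0,0,0],0],
  [[0,0,0],[0,0,0],0],
])

```text
time_s: 13.72
tcp_pos: [0.542, 0.0363, 0.1695]
orientation: [-1.572, -0.004, 0.139]
ft_force: [-5.5, -0.9, 14.4]
gripper_width: 0.0258
```

Emit:
jog_arm([
  [[0,0.001,0],[0,0,0],0],
  [[0,0,0],[0,0,0],0],
])

```text
time_s: 13.88
tcp_pos: [0.5423, 0.0362, 0.1694]
orientation: [-1.572, -0.005, 0.139]
ft_force: [-7.8, -0.8, 20.6]
gripper_width: 0.0254
```

The right pad is bottomed at 0.1694, against 0.1691 on the left. One more light tap left will confirm it.

Emit:
jog_arm([
  [[0,-0.015,0],[0,0,0],0],
  [[0,-0.015,0],[0,0,0],0],
  [[0,0,0.0292],[0,0,0],0],
  [[0,0,0.0292],[0,0,0],0],
  [[0,0,0.0292],[0,0,0],0],
  [[0,0,0.0292],[0,0,0],0],
  [[0,0,0],[0,0,0],0],
  [[0,0,0],[0,0,0],0],
])

```text
time_s: 14.55
tcp_pos: [0.5247, 0.1534, 0.1953]
orientation: [-1.571, -0.0, 0.142]
ft_force: [0.1, -0.7, -2.0]
gripper_width: 0.0258
```

Emit:
jog_arm([
  [[0,0.006,-0.001],[0,0,0],0],
  [[0,0.006,0],[0,0,0],0],
  [[0,0.005,0],[0,0,0],0],
  [[0,0.003,0],[0,0,0],0],
  [[0,0.002,0],[0,0,0],0],
  [[0,0,0],[0,0,0],0],
])

```text
time_s: 15.05
tcp_pos: [0.5247, 0.1507, 0.1725]
orientation: [-1.571, 0.001, 0.138]
ft_force: [-0.7, -0.2, -2.3]
gripper_width: 0.0256
```

Emit:
jog_arm([
  [[0,0.001,0],[0,0,0],0],
  [[0,0.001,0],[0,0,0],0],
])

```text
time_s: 15.22
tcp_pos: [0.5254, 0.1512, 0.1715]
orientation: [-1.571, -0.001, 0.139]
ft_force: [-0.6, -0.1, -1.5]
gripper_width: 0.0255
```

Emit:
jog_arm([
  [[0,0.001,0],[0,0,0],0],
  [[0,0.001,0],[0,0,0],0],
])

```text
time_s: 15.38
tcp_pos: [0.5254, 0.1513, 0.1696]
orientation: [-1.571, -0.001, 0.139]
ft_force: [-1.2, -0.2, 5.8]
gripper_width: 0.0257
```

Emit:
jog_arm([
  [[0,0.001,0],[0,0,0],0],
  [[0,0.001,0],[0,0,0],0],
])

```text
time_s: 15.55
tcp_pos: [0.5259, 0.1514, 0.1693]
orientation: [-1.571, -0.003, 0.139]
ft_force: [-5.0, -0.6, 14.4]
gripper_width: 0.0261
```

Emit:
jog_arm([
  [[0,0.001,0],[0,0,0],0],
  [[0,0,0],[0,0,0],0],
])

```text
time_s: 15.72
tcp_pos: [0.5259, 0.1515, 0.1693]
orientation: [-1.571, -0.004, 0.139]
ft_force: [-4.4, -0.5, 14.7]
gripper_width: 0.0258
```

Both pads stop stiffly at the same height, so the core is down and level. I'll carry the mallet back to its original spot.

Emit:
jog_arm([
  [[0,-0.02,0],[0,0,0],0],
  [[0,-0.02,0],[0,0,0],0],
  [[-0.016,0,-0.032],[0,0,0],0],
  [[-0.016,0,-0.032],[0,0,0],0],
  [[-0.016,0,-0.032],[0,0,0],0],
  [[-0.016,0,-0.032],[0,0,0],0],
  [[-0.016,0,-0.032],[0,0,0],0],
  [[-0.016,0,-0.032],[0,0,0],0],
  [[-0.016,0,-0.032],[0,0,0],0],
  [[-0.016,0,-0.032],[0,0,0],0],
  [[0,0,0],[0,0,0],0],
  [[0,0,0],[0,0,0],0],
])

```text
time_s: 16.72
tcp_pos: [0.4335, -0.1215, 0.2064]
orientation: [-1.571, -0.001, 0.135]
ft_force: [-0.2, 0.4, -2.1]
gripper_width: 0.0259
```

Run:
```python
from h import *
s=get_state();print(s['tcp_pos'].round(4),s['orientation'].round(4),s['ft_force'].round(1))
a=read_camera("scene");cv2.imwrite("pics/s6raw.png",a)
cv2.imwrite("pics/s6.png",cv2.resize(a[180:350,230:400],(600,600),interpolation=2))
```

```text
[ 0.4335 -0.1215  0.2064] [-1.5707e+00 -6.0000e-04  1.3510e-01] [-0.2  0.4 -2.1]
```

View pics/s6.png

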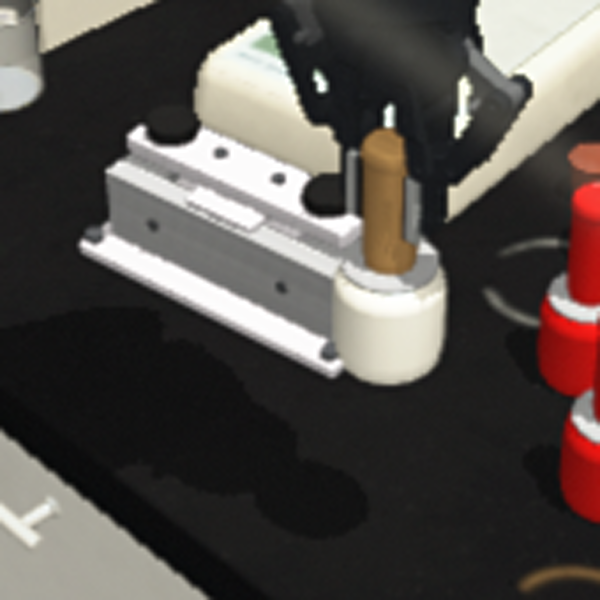

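The collar is flat and the bar is parallel to the frame. The mallet hangs upright, so I'll set it down.

Emit:
jog_arm([
  [[0,0.03,0],[0,0,0],0],
  [[0,0.03,0],[0,0,0],0],
  [[0,0.03,0],[0,0,0],0],
  [[0,0.02,0],[0,0,0],0],
  [[0,0.01,0],[0,0,0],0],
  [[0,0.003,0],[0,0,0],0],
  [[0,0.002,0],[0,0,0],0],
  [[0,0.001,0],[0,0,0],0],
  [[0,0,0],[0,0,0],0],
])

```text
time_s: 17.52
tcp_pos: [0.4349, -0.1199, 0.0811]
orientation: [-1.572, -0.002, 0.14]
ft_force: [0.5, 0.9, -1.5]
gripper_width: 0.0256
```

Emit:
jog_arm([
  [[0,0.001,0],[0,0,0],0],
  [[0,0.001,0],[0,0,0],0],
  [[0,0,0],[0,0,0],0],
])

```text
time_s: 17.77
tcp_pos: [0.4343, -0.1202, 0.0787]
orientation: [-1.571, -0.001, 0.139]
ft_force: [-1.1, -0.6, -2.4]
gripper_width: 0.0258
```

Emit:
jog_arm([
  [[0,0.001,0],[0,0,0],0],
  [[0,0.001,0],[0,0,0],0],
  [[0,0,0],[0,0,0],0],
])

```text
time_s: 18.02
tcp_pos: [0.4344, -0.1203, 0.0777]
orientation: [-1.571, -0.001, 0.139]
ft_force: [-3.9, 1.5, 9.5]
gripper_width: 0.0257
```

Emit:
jog_arm([
  [[0,-0.001,0],[0,0,0],0],
  [[0,0,0],[0,0,0],34],
  [[0,0,0],[0,0,0],40],
  [[0,0,0],[0,0,0],60],
  [[0,0,0],[0,0,0],100],
  [[0,0,0],[0,0,0],100],
  [[0,0,0],[0,0,0],100],
  [[0,0,0],[0,0,0],100],
  [[0,0,0],[0,0,0],100],
])

```text
time_s: 18.77
tcp_pos: [0.4338, -0.12, 0.0772]
orientation: [-1.571, 0.0, 0.139]
ft_force: [0.3, -0.1, -0.1]
gripper_width: 0.0854
```

Emit:
jog_arm([
  [[0,-0.02,0],[0,0,0],100],
  [[0,-0.035,0],[0,0,0],100],
  [[0,-0.035,0],[0,0,0],100],
  [[0,-0.035,0],[0,0,0],100],
  [[0,-0.03,0],[0,0,0],100],
  [[-0.02,0,0.035],[0,0,0],100],
  [[0,0,0.035],[0,0,0],100],
  [[0,0,0.035],[0,0,0],100],
  [[0,0,0.035],[0,0,0],100],
  [[0,0,0.035],[0,0,0],100],
  [[0,0,0.035],[0,0,0],100],
  [[0,0,0],[0,0,0],100],
])

```text
time_s: 19.77
tcp_pos: [0.3834, 0.0899, 0.2324]
orientation: [-1.568, -0.0, 0.147]
ft_force: [-0.9, -0.3, -0.2]
gripper_width: 0.0853
```

Run:
```python
from h import *
s=get_state();print(s['time_s'],s['tcp_pos'].round(4),s['gripper_width'])
a=read_camera("scene");P=pose("wrist");w=read_camera("wrist")
o=np.zeros((600,800,3),np.uint8);o[:]=cv2.resize(a[150:420,130:490],(800,600),interpolation=2)
cv2.imwrite("pics/s7.png",o)
```

```text
19.7667 [0.3834 0.0899 0.2324] 0.08531786332839088
```

View pics/s7.png

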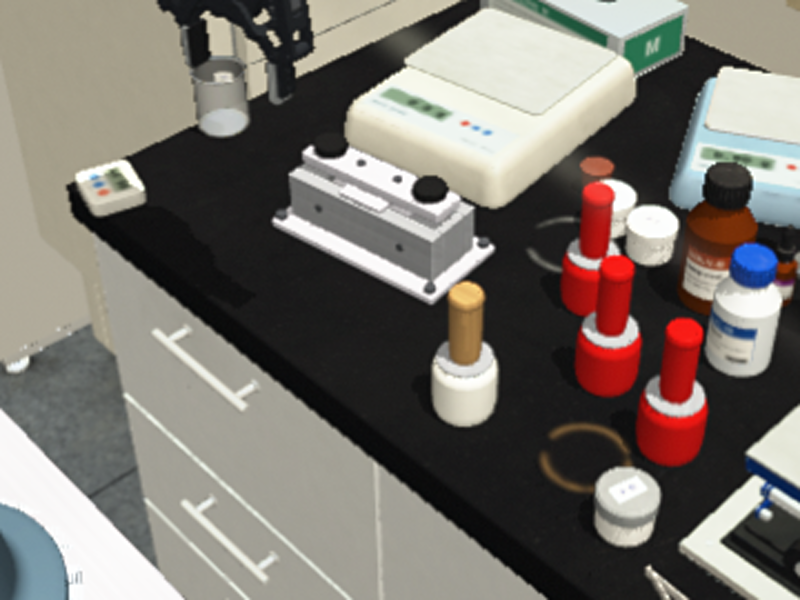

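The mallet stands free and upright, the core is level and down, and the bystanders are in place. I'll hand in.

```bash
python3 -c "
from cell import *
print(job_done())"
```

```text
the job is handed in; nothing more can be done
None
```

I knocked the core down with six light taps of the mallet, alternating right and left (R, L, R, L, R, L). I then stood the mallet upright close to where it started, let go of it and moved the arm clear. The job was handed in at about 20 s of the 72 s allowed.

- **Force:** the highest wrist reading I saw was about 33 N, against the 55 N that counts as hitting hard. I only read it at the end of each short move, so brief peaks in between would not show.
- **Core down and level:** in the last taps both pads stopped stiffly at the same height, with the tool at 0.1694 m on the right and 0.1693 m on the left. That puts the pad tops at about 91.7 mm, against 92 mm when fully down. The last scene pictures show the collar flat on the frame and the bar level. I did not triangulate the pads again after the last tap.
- **Mallet and bystanders:** the last picture shows the mallet free-standing and upright, clear of the mould. The jar, beaker, timer and red look-alikes look undisturbed; I judged this by eye and did not measure their positions.

No check failed or disagreed. The only differences were a few millimetres between the early camera estimates from the two views.

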